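# Flush and vent the hand-pump coffee maker

## Task

Flush the hand-pump coffee maker on the desk: give its pump lever at least three full strokes, all the way down and all the way back up each time. Then screw its filler cap (clockwise) fully home until it bottoms out, back it off a quarter turn so the tank can vent, and finish with the gripper still gripping the cap there, not letting go. Leave the cup and everything else on the desk where it is.

Things in the scene. Friction and masses are not known exactly. Their poses are not given: they have to be found in the camera images.
- brewer: Coffee maker, fixed to the desk: grey base plate 250 x 250 x 18 mm, round steel tank (116 mm diameter, top at 130 mm) on its left, pump column with a long lever on its right. Origin: centre of its underside, on the desk. Its front is its own -x, y its left, z up. Tank and cap axis at (30, 60) mm in its frame; spout and drip tray with the cup at about (-77, 60) mm.
- pump_lever (a joint): Angle of the pump lever, rad: 0 = at rest, fully up (it slopes 0.45 rad above level towards the front), grows as its front end is pressed down, 0.70 = fully down on its stop (0.25 rad below level). A spring returns it to 0 in under a second; pressing the pad takes about 3 N at the top, 9 N at the bottom.
- lever_pad (a point): Centre of the top face of the black pad at the front end of the pump lever, pad 55 mm (along the lever) x 50 x 14 mm. Press it from above. It moves with the lever, 165 mm from the pivot and 7 mm above the lever's centre line: about 193 mm above the desk when up, 81 mm when down. Axes: the coffee maker's when at rest; they tilt with the lever.
- lever_pivot (a point): Pivot of the pump lever, on the axis of its hinge, 115 mm above the desk; the hinge lies along the coffee maker's y axis and the lever runs from here to the coffee maker's front (-x). Axes as the coffee maker's.
- cap_turn (a joint): How far the filler cap is unscrewed, rad: 0 = fully home, bottomed out on a hard stop; grows as the cap is turned counter-clockwise seen from above (a quarter turn is 1.57). Starts 2.1 to 2.9 open, already on its thread. It stays where it is left, turns with light friction (0.06 N m) and cannot come off (turns to 4.5).
- cap_mid (a point): Centre of the filler cap, half-way up: upright round ribbed black cap, 50 mm diameter, 32 mm tall, on the neck of the tank. Centre 162 mm above the desk when home, 6 mm higher per turn open; 16 mm free between its lower edge (home) and the tank top. Grip it across its diameter from above at any yaw. z: up the thread; x: along the steel pointer rib on its top, turns with it.
- filler_cap: The filler cap as a body that rises and sinks on its thread (with all it carries, the gripped cap too); origin on the cap's axis at its lower edge, does not turn with the cap.
- cup_rim (a point): Centre of the mouth of the white cup (62 mm across, 60 mm tall) standing on the drip tray under the spout. Leave it there.
- coffee_jar: Closed jar of coffee, 72 mm diameter, 120 mm tall, origin under its centre. Bystander.
- jar_lid: Spare black jar lid lying flat, 72 mm diameter, 14 mm tall, origin under its centre. Bystander, not the filler cap.
- remote: Black remote control, 160 x 45 x 18 mm, long side along its x, origin under its centre. Bystander.
- scoop: Coffee scoop: steel bowl on a wooden handle, 150 mm long, lying along its x. Bystander.
- mug: Blue mug, 80 mm diameter, 90 mm tall, handle at its +y, origin under its centre. Bystander.
- stapler: Stapler, 130 x 36 x 48 mm, long side along its x, origin under its centre. Bystander.

How it is judged (in metres and radians):
On the way, in this order (a step that is already met when the one before it is completed fails the run):
1. first stroke: the pump lever is pressed fully down (value of joint pump_lever above 0.6 rad), for 0.05 s.
2. first stroke: the pump lever comes fully back up (value of joint pump_lever below 0.1 rad), for 0.05 s.
3. second stroke: the pump lever is pressed fully down (value of joint pump_lever above 0.6 rad), for 0.05 s.
4. second stroke: the pump lever comes fully back up (value of joint pump_lever below 0.1 rad), for 0.05 s.
5. third stroke: the pump lever is pressed fully down (value of joint pump_lever above 0.6 rad), for 0.05 s.
6. third stroke: the pump lever comes fully back up (value of joint pump_lever below 0.1 rad), for 0.05 s.
7. after the pumping, the filler cap is screwed down until it bottoms out (value of joint cap_turn below 0.08 rad), for 0.2 s.
At the end, for the whole second after the job is handed in: The cap stands still a quarter turn (1.57 rad, within 0.30) open from fully home, with the fingers still round it and gripping it (over 3 N, grasp point within 32 mm of its centre), the lever is fully up (under 0.1 rad), and the cup and other things are within 40 mm of where they stood (value of joint cap_turn between 1.27 and 1.87 rad and velocity of joint cap_turn between -0.05 and 0.05 rad/s and contact force between the fingers and filler_cap above 3 N and distance between the grasp point and cap_mid below 0.032 m and value of joint pump_lever below 0.1 rad and distance of each of cup_rim, coffee_jar, jar_lid, remote, scoop, mug, stapler from where it was at the start of the episode below 0.04 m); the arm keeps its last pose, push and grip.
It fails at once if the cup or another bystander is shoved out of its place (distance of any of cup_rim, coffee_jar, jar_lid, remote, scoop, mug, stapler from where it was at the start of the episode above 0.04 m).
It fails at once if the cup, the mug or the coffee jar is tipped over (angle between any of cup_rim, mug, coffee_jar's own z axis and vertical above 0.5 rad).
It also fails if it takes over 70 s, if anything falls off the work surface, if the arm or the gripper's body presses on something with over 40 N, if the wrist force passes 120 N, or if a joint passes its speed limit or range.

## Robot

A 6-joint arm with a two-finger parallel gripper is mounted at the origin on the work surface. World frame = base frame: x ahead of the robot, y to its left, z up, the work surface at z = 0. Lengths are in mm, angles in rad, forces in N, time in s.
With the tool pointing down it reaches from about 275 to 1000 mm from the base axis. Payload 8.4 kg.
Tool frame: the origin (TCP) lies on the centre line of the jaws, within the pads' length; the fingertips stand r.tip_reach ahead of it and the grasp point (between the pads) lies 11 mm behind it (r.tip_reach is the distance from the TCP to the fingertips, in mm); z points along the fingers, y is the line along which they close (so a half turn about z gives the same grasp; the last joint's range is limited). The gripper opens to 85 mm and grips with 20 to 120 N. Pads are 22 mm wide; open, the fingers measure 114 mm over their backs; the gripper's body (76 mm by 85 mm) begins 54 mm behind the grasp point. The pads swing forward as they close: fully open they stand 13 mm farther back than shut.
Start: joints at [-0.002, 0.353, 1.633, -0, 1.155, -0.002], TCP at [625.002, -0, 239.281] pointing down, gripper open.
Joint ranges: [-2.63, 2.63], [-0.92, 2.1], [0.06, 2.66], [-1.3, 4.44], [0, 2.69], [-3.02, 3.02]. Speed limits (rad/s): [2.22, 2.22, 2.79, 3.14, 3.14, 3.14].

## Interface

Orientations are given as [roll, pitch, yaw] about the fixed x, y, z axes, in that order (R = Rz(yaw) Ry(pitch) Rx(roll)).
In Python, from rig import r gives the robot as it stands.
- The arm moves only by the tool carry_out, never from a script. Its argument "targets" is a list of rows, each an object with "dp": the shift along the tool's x, y, z in mm, a list of three; "yaw": the turn about the tool's z in degrees. A call has 1 to 12 rows; each row is the pose to reach, as a shift and turn from the pose commanded when the call began, along the tool's axes at that moment; what a row does not reach only later rows make up. A row lasts 1/8 s, in which the tool goes at most 62.5 mm and 10.7 degrees, less where a joint would pass 70% of its speed; a pose out of reach is approached as far as the arm can. A call with a gripper value outside its range is refused whole. "fingers" is the opening, from -1 (shut) to 1 (fully open), so that 0 is half open, set as the call begins (left out, the last holds). The fingers move at their own pace and stop on an object; "grip_force" is the grip in N (left out, the last holds). Time passes only in rows, so rows that repeat a pose let the fingers close. It gives the time, the measured TCP pose, the force, the opening and the grip force at its end, in the units of the state.
- r.sense(): the state, without advancing time (a new reading comes with each control period).
- r.grab_frame(name): name is "scene" or "side" or "wrist"; returns the picture (480x640x3 uint8, red, green, blue); there is no depth.
- r.get_calibration(name): a dict with "fx", "fy", "cx", "cy" (pixels), "rvec" (rotation vector, rad) and "tvec" (3), from world to camera coordinates, as OpenCV has them. Camera axes: x right, y down, z forward; pixel columns grow to the right and rows downward; lengths in mm; the calibration is good to about 2 mm. A picture is of the moment at which its call begins: read the wrist's pose just before it. get_calibration takes no time and is no camera call; for the wrist camera it gives the pose at the moment of the call.
- r.sign_off(): hands the job in; it is judged then, once.
The state is a dict: "clock": time; "qpos": joint angles; "qvel": joint speeds; "joint_efforts": joint torques, N m; "eef_pos": TCP position; "tcp_rot": TCP orientation; "contact_force": force on the tool from outside, world axes, zero at the start; "wrist_torque": the same for the moment, N m; "opening": opening from 0.0 (shut) to 1.0 (fully open); "grasp_force": force on a finger pad.
Only numpy, scipy, OpenCV 4.12 (cv2) and the standard library are available. Lean on these libraries where they do the work, as an engineer would, in place of code of your own. Each camera call takes 0.05 s, during which the arm holds its last target. There are 200 camera calls.

## Working session

There is one attempt and no reset: what is moved stays moved. The work goes in short steps, Python scripts to look and compute and a tool call to move; the robot and the scene stay as the last step left them, time stands still between calls to the robot, and variables do not carry over. Pictures are saved under pics/ and viewed, at most 10 in all, crops included, and the job is handed in when it is done.

Besides the shell and the picture viewer there is one more tool, called after "Emit:" as name([rows], argument=value, ...), one row to a line, values as JSON. carry_out: Moves the arm, as the interface text tells. Its arguments: {"type":"object","properties":{"targets":{"type":"array","items":{"type":"object","properties":{"dp":{"type":"array","items":{"type":"number"}},"yaw":{"type":"number"}}}},"fingers":{"type":"number"},"grip_force":{"type":"number"}},"required":["targets"]}

```bash
mkdir -p pics; python3 - <<'E'
from rig import r
import cv2
for n in("scene","side"):
    cv2.imwrite(f"pics/{n}0.png",r.grab_frame(n)[:,:,::-1]); c=r.get_calibration(n);print(n,c)
s=r.sense();print(s,r.tip_reach)
E
```

```text
scene {'fx': 452.35678667275334, 'fy': 452.35678667275334, 'cx': 316.9098827192286, 'cy': 237.42389989343044, 'rvec': array([ 2.08325853,  0.82239194, -0.3828917 ]), 'tvec': array([-383.07637327, -132.60091474, 1472.23159846])}
side {'fx': 558.4746584617915, 'fy': 558.4746584617915, 'cx': 323.1200767629745, 'cy': 242.90444984611048, 'rvec': array([ 2.1492141 , -0.91980484,  0.39089743]), 'tvec': array([-395.73723039,  368.76043381, 1189.66496475])}
{'clock': 0.1, 'qpos': array([-2.38602007e-03,  3.53624981e-01,  1.63410248e+00, -6.20683710e-06,
        1.15522523e+00, -2.38971469e-03]), 'qvel': array([ 0.00027011,  0.00029748, -0.00215963, -0.00025554, -0.00124142,
        0.00041992]), 'joint_efforts': array([ 4.27485766e-04, -6.06356549e+01, -3.42817569e+01, -7.40920814e-05,
        3.91241178e-03, -4.99377973e-05]), 'eef_pos': array([6.24546387e+02, 7.92061015e-03, 2.38589697e+02]), 'tcp_rot': array([-3.14023260e+00,  2.42501475e-06,  1.57080253e+00]), 'contact_force': array([ 0.39696707, -0.5697034 ,  0.7697701 ]), 'wrist_torque': array([ 0.02066275,  0.0402122 , -0.05211818]), 'grasp_force': 0.0, 'opening': 1.0039365501359347} 8.0
```

View pics/scene0.png

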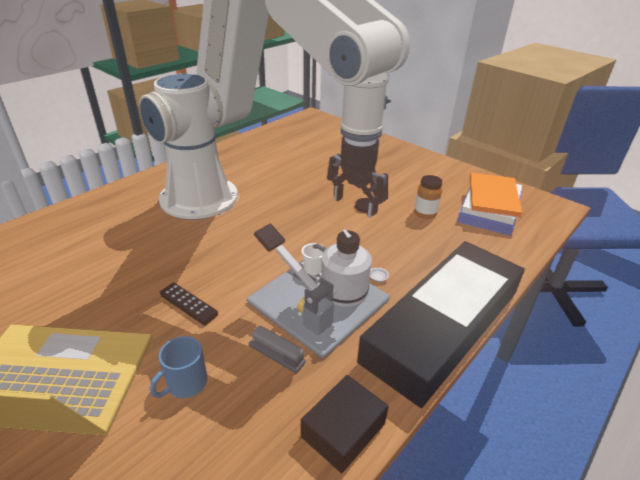

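View pics/side0.png

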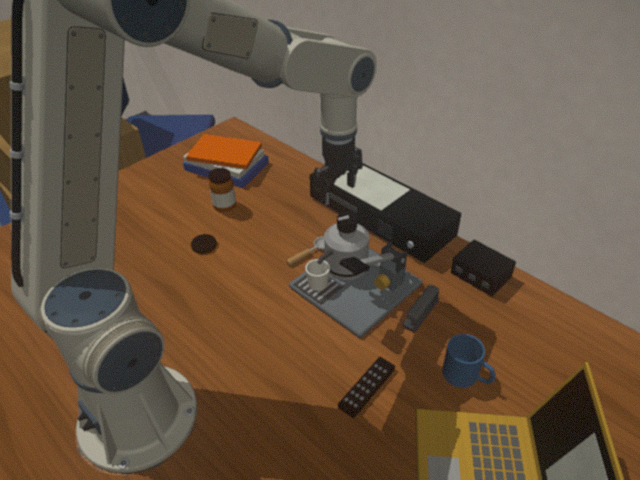

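The scene view shows the pad near (269,237), the cap near (348,242) and the pivot near (318,295). The side view shows the pad near (351,266) and the cap near (347,222). Next I'll segment the dark blobs and triangulate.

```bash
cat > h.py <<'E'
import cv2,numpy as np
from rig import r
def cam(n):
    c=r.get_calibration(n);R=cv2.Rodrigues(np.array(c['rvec']))[0];t=np.array(c['tvec'])
    K=np.array([[c['fx'],0,c['cx']],[0,c['fy'],c['cy']],[0,0,1]]);return K,R,t
def onz(cm,uv,z):
    K,R,t=cm;o=-R.T@t;d=R.T@np.linalg.inv(K)@np.array([*uv,1.]);return o+d*(z-o[2])/d[2]
def tri(ca,ua,cb,ub):
    P=[K@np.c_[R,t] for K,R,t in(ca,cb)]
    X=cv2.triangulatePoints(P[0],P[1],np.array(ua,float).reshape(2,1),np.array(ub,float).reshape(2,1));return (X[:3]/X[3]).ravel()
def proj(cm,X):
    K,R,t=cm;p=K@(R@np.array(X,float)+t);return p[:2]/p[2]
def blob(im,seed,th=75,box=35):
    x,y=seed;m=np.zeros(im.shape[:2],np.uint8)
    m[y-box:y+box,x-box:x+box]=(im[y-box:y+box,x-box:x+box].max(2)<th)
    n,l,st,c=cv2.connectedComponentsWithStats(m);k=l[y,x];return (c[k],st[k]) if k else None
E
python3 - <<'E'
from h import *
a,b=cam('scene'),cam('side')
A=cv2.imread('pics/scene0.png');B=cv2.imread('pics/side0.png')
for th in(50,65,80):
    pa,pb,ca,cb=[blob(i,s,th,25) for i,s in((A,(269,237)),(B,(351,266)),(A,(347,245)),(B,(347,226)))]
    print(th,pa,pb,ca,cb)
    for nm,u,v,z in(('pad',pa,pb,190),('cap',ca,cb,163)):
        if u and v: print(nm,tri(a,u[0],b,v[0]),onz(a,u[0],z),onz(b,v[0],z))
# plate corners guess, top z=18
for u in((249,299),(316,346),(388,297)):print('sc',onz(a,u,18))
for u in((291,285),(364,333),(420,284)):print('sd',onz(b,u,18))
E
python3 -c "
import cv2,numpy as np
A=cv2.imread('pics/scene0.png')[210:360,240:400];B=cv2.imread('pics/side0.png')[200:340,280:440]
cv2.imwrite('pics/crop.png',np.hstack([cv2.resize(A,None,fx=2.5,fy=2.5,interpolation=2),cv2.resize(B,(400,375),interpolation=2)]))"
```

```text
50 None (array([352.875, 266.375]), array([330, 257,  40,  20, 344], dtype=int32)) None (array([353.01836969, 215.35017222]), array([327, 201,  45,  32, 871], dtype=int32))
65 None (array([352.18925234, 266.73130841]), array([330, 257,  41,  20, 428], dtype=int32)) None (array([351.6621881 , 214.46737044]), array([ 322,  201,   50,   33, 1042], dtype=int32))
80 None (array([352.42845188, 271.85690377]), array([ 326,  245,   50,   46, 1195], dtype=int32)) (array([347.42056075, 247.18691589]), array([338, 242,  20,  11, 107], dtype=int32)) (array([351.1036036 , 214.77297297]), array([ 322,  201,   50,   36, 1110], dtype=int32))
cap [646.38407253 -32.44285667 175.21906411] [642.51659109 -39.18954978 163.        ] [663.872362   -11.32813213 163.        ]
sc [ 489.62713364 -207.82177852   18.        ]
sc [ 700.99192469 -202.20620785   18.        ]
sc [726.02289467  27.8694628   18.        ]
sd [478.54407087  27.16155682  18.        ]
sd [ 489.19945421 -212.84731267   18.        ]
sd [ 709.30202516 -212.87294752   18.        ]
```

View pics/crop.png

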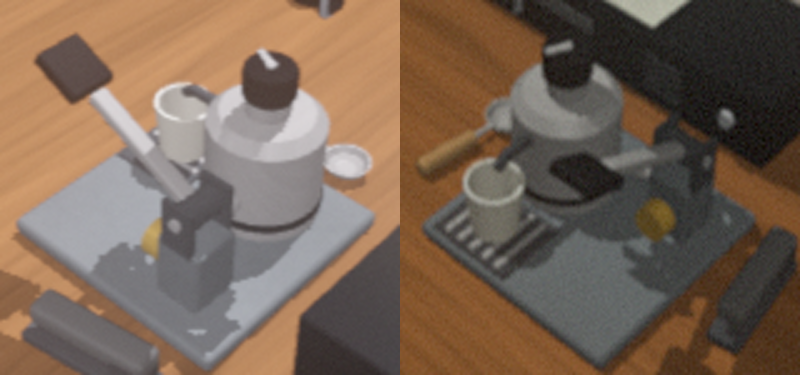

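The enlarged crop shows the pad top at scene (269.6,236) and side (353.5,265). The cap centre is at scene (348,242) and side (347.2,223.5), and the plate corners are clear in both views.

```bash
python3 - <<'E'
from h import *
a,b=cam('scene'),cam('side')
print('pad',tri(a,(269.6,236),b,(353.5,265)),onz(a,(269.6,236),193),onz(b,(353.5,265),193))
print('cap',tri(a,(348,242),b,(347.2,223.5)),onz(a,(348,242),164),onz(b,(347.2,223.5),164))
for u in((247,299),(322.5,351),(389,295)):print('sc',onz(a,u,16))
for u in((289,285),(360,333),(422,281)):print('sd',onz(b,u,16))
E
```

```text
pad [ 512.46103505 -153.5044839   187.36269635] [ 518.00545557 -158.01126452  193.        ] [ 507.92895722 -157.53830536  193.        ]
cap [632.13114324 -26.00818222 163.15278458] [632.10956378 -24.52744899 164.        ] [630.59296077 -28.03595019 164.        ]
sc [ 484.548541   -209.86953356   16.        ]
sc [ 718.9829753  -201.33784337   16.        ]
sc [722.72952785  37.12488134  16.        ]
sd [476.23031686  32.39867202  16.        ]
sd [ 483.94085245 -204.94602111   16.        ]
sd [ 723.2131744  -209.17951621   16.        ]
```

Brewer centre is about (601,-86) with yaw near 0. That predicts the cap at (631,-26), which matches the measurement. Next I'll shut the fingers and go above the pad.

Emit:
carry_out([
  {"dp": [-50,-40,0]},
  {"dp": [-100,-80,0]},
  {"dp": [-156,-120,0]},
  {"dp": [-156,-120,0]},
  {"dp": [-156,-120,0]},
  {"dp": [-156,-120,0]},
  {"dp": [-156,-120,0]},
  {"dp": [-156,-120,0]},
], fingers=-1)

```text
schema error: expected keys dp, yaw
```

```bash
python3 - <<'E'
from h import *
s=r.sense();print(s['eef_pos'],s['opening'])
A=r.grab_frame('scene')[180:330,220:380,::-1];B=r.grab_frame('side')[180:330,270:430,::-1]
cv2.imwrite('pics/p2.png',np.hstack([cv2.resize(i,None,fx=2.5,fy=2.5,interpolation=2) for i in(A,B)]))
E
```

```text
[6.24546387e+02 7.92061015e-03 2.38589697e+02] 1.0039365501359347
```

View pics/p2.png

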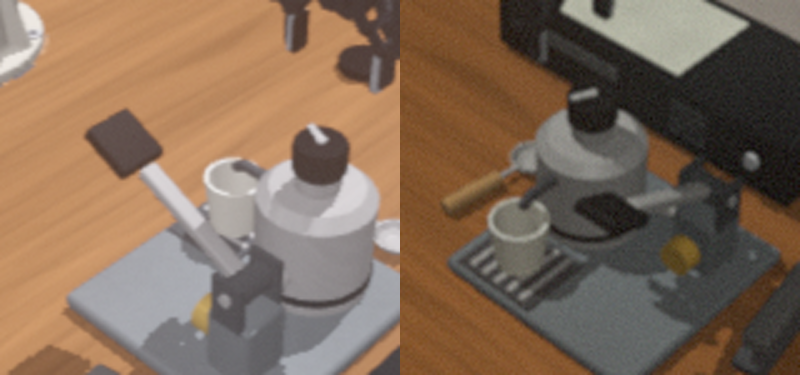

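The arm hasn't moved, since every row needs a yaw. The picture confirms the pad and cap positions.

Emit:
carry_out([
  {"dp": [-50,-40,0],"yaw": 0},
  {"dp": [-100,-80,0],"yaw": 0},
  {"dp": [-156,-120,0],"yaw": 0},
  {"dp": [-156,-120,0],"yaw": 0},
  {"dp": [-156,-120,0],"yaw": 0},
  {"dp": [-156,-120,0],"yaw": 0},
  {"dp": [-156,-120,0],"yaw": 0},
  {"dp": [-156,-120,0],"yaw": 0},
], fingers=-1)

```text
clock: 1.2
eef_pos: [505.4, -155.3, 239.1]
tcp_rot: [-3.141, -0.0, 1.572]
contact_force: [0.3, -0.0, -0.0]
opening: 0.0
grasp_force: 0.0
```

```bash
python3 - <<'E'
from h import *
s=r.sense();print(s['eef_pos'],s['opening'],s['contact_force'])
A=r.grab_frame('scene')[180:330,220:380,::-1];B=r.grab_frame('side')[180:330,270:430,::-1]
cv2.imwrite('pics/p3.png',np.hstack([cv2.resize(i,None,fx=2.5,fy=2.5,interpolation=2) for i in(A,B)]))
E
```

```text
[ 505.42680672 -155.2938684   239.1282335 ] 0.00021040387741012243 [ 0.3257372  -0.03588525 -0.04211382]
```

View pics/p3.png

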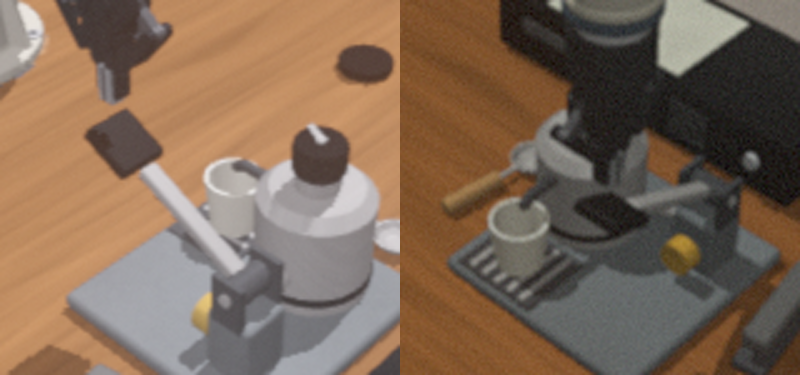

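Both views show the tips right above the pad. Next is the first press.

Emit:
carry_out([
  {"dp": [0,0,20],"yaw": 0},
  {"dp": [0,0,40],"yaw": 0},
  {"dp": [0,0,60],"yaw": 0},
  {"dp": [0,0,80],"yaw": 0},
  {"dp": [0,-2,100],"yaw": 0},
  {"dp": [0,-3,115],"yaw": 0},
  {"dp": [0,-4,130],"yaw": 0},
  {"dp": [0,-4,140],"yaw": 0},
  {"dp": [0,-4,143],"yaw": 0},
  {"dp": [0,-4,143],"yaw": 0},
])

```text
clock: 2.55
eef_pos: [503.3, -156.2, 97.4]
tcp_rot: [3.137, 0.001, 1.571]
contact_force: [2.4, 1.8, 7.5]
opening: 0.002
grasp_force: 4.1
```

```bash
python3 - <<'E'
from h import *
s=r.sense();print(s['eef_pos'],s['contact_force'])
A=r.grab_frame('scene')[180:330,220:380,::-1];B=r.grab_frame('side')[180:330,270:430,::-1]
cv2.imwrite('pics/p4.png',np.hstack([cv2.resize(i,None,fx=2.5,fy=2.5,interpolation=2) for i in(A,B)]))
E
```

```text
[ 503.29231512 -156.20826533   97.35906674] [2.39803579 1.7893963  7.52716184]
```

View pics/p4.png

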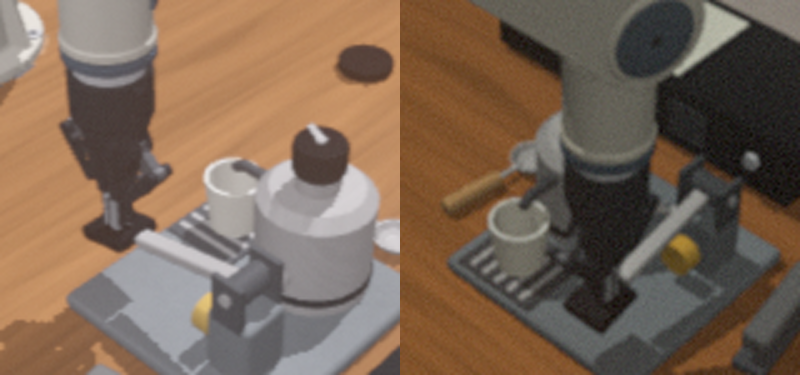

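The tips sit on the pad and the lever is well down. I'll go a little deeper to be sure it's at the stop.

Emit:
carry_out([
  {"dp": [0,0,3],"yaw": 0},
  {"dp": [0,0,6],"yaw": 0},
  {"dp": [0,0,6],"yaw": 0},
])

```text
clock: 3.02
eef_pos: [503.8, -156.4, 91.7]
tcp_rot: [3.136, 0.001, 1.571]
contact_force: [2.8, 0.6, 9.4]
opening: -0.0
grasp_force: 4.2
```

The force is still on the spring curve, about 9 N with the tip at 84 mm, so the lever is fully down. Next are strokes 2 and 3.

Emit:
carry_out([
  {"dp": [0,0,-40],"yaw": 0},
  {"dp": [0,2,-80],"yaw": 0},
  {"dp": [0,4,-115],"yaw": 0},
  {"dp": [0,4,-145],"yaw": 0},
  {"dp": [0,4,-149],"yaw": 0},
  {"dp": [0,4,-149],"yaw": 0},
  {"dp": [0,4,-149],"yaw": 0},
  {"dp": [0,4,-149],"yaw": 0},
  {"dp": [0,4,-149],"yaw": 0},
  {"dp": [0,4,-149],"yaw": 0},
])

```text
clock: 4.28
eef_pos: [504.9, -156.0, 239.0]
tcp_rot: [-3.141, -0.0, 1.571]
contact_force: [0.1, -1.2, -0.0]
opening: -0.002
grasp_force: 0.0
```

Emit:
carry_out([
  {"dp": [0,0,20],"yaw": 0},
  {"dp": [0,0,40],"yaw": 0},
  {"dp": [0,0,60],"yaw": 0},
  {"dp": [0,0,80],"yaw": 0},
  {"dp": [0,-2,100],"yaw": 0},
  {"dp": [0,-3,115],"yaw": 0},
  {"dp": [0,-4,130],"yaw": 0},
  {"dp": [0,-4,140],"yaw": 0},
  {"dp": [0,-4,146],"yaw": 0},
  {"dp": [0,-4,149],"yaw": 0},
  {"dp": [0,-4,149],"yaw": 0},
  {"dp": [0,-4,149],"yaw": 0},
])

```text
clock: 5.78
eef_pos: [503.4, -156.6, 91.7]
tcp_rot: [3.137, 0.001, 1.571]
contact_force: [1.9, 0.6, 9.2]
opening: 0.006
grasp_force: 4.2
```

Emit:
carry_out([
  {"dp": [0,0,-40],"yaw": 0},
  {"dp": [0,2,-80],"yaw": 0},
  {"dp": [0,4,-115],"yaw": 0},
  {"dp": [0,4,-145],"yaw": 0},
  {"dp": [0,4,-149],"yaw": 0},
  {"dp": [0,4,-149],"yaw": 0},
  {"dp": [0,4,-149],"yaw": 0},
  {"dp": [0,4,-149],"yaw": 0},
  {"dp": [0,4,-149],"yaw": 0},
  {"dp": [0,4,-149],"yaw": 0},
])

```text
clock: 7.02
eef_pos: [504.9, -156.0, 239.0]
tcp_rot: [-3.141, -0.0, 1.571]
contact_force: [0.2, -0.1, 0.5]
opening: 0.002
grasp_force: 0.0
```

Emit:
carry_out([
  {"dp": [0,0,20],"yaw": 0},
  {"dp": [0,0,40],"yaw": 0},
  {"dp": [0,0,60],"yaw": 0},
  {"dp": [0,0,80],"yaw": 0},
  {"dp": [0,-2,100],"yaw": 0},
  {"dp": [0,-3,115],"yaw": 0},
  {"dp": [0,-4,130],"yaw": 0},
  {"dp": [0,-4,140],"yaw": 0},
  {"dp": [0,-4,146],"yaw": 0},
  {"dp": [0,-4,149],"yaw": 0},
  {"dp": [0,-4,149],"yaw": 0},
  {"dp": [0,-4,149],"yaw": 0},
])

```text
clock: 8.52
eef_pos: [503.4, -156.6, 91.7]
tcp_rot: [3.137, 0.001, 1.571]
contact_force: [2.9, -0.3, 9.2]
opening: 0.004
grasp_force: 4.2
```

Emit:
carry_out([
  {"dp": [0,0,-40],"yaw": 0},
  {"dp": [0,2,-80],"yaw": 0},
  {"dp": [0,4,-115],"yaw": 0},
  {"dp": [0,4,-145],"yaw": 0},
  {"dp": [0,4,-149],"yaw": 0},
  {"dp": [0,4,-149],"yaw": 0},
  {"dp": [0,4,-149],"yaw": 0},
  {"dp": [0,4,-149],"yaw": 0},
  {"dp": [0,4,-149],"yaw": 0},
  {"dp": [0,4,-149],"yaw": 0},
], fingers=1)

```text
clock: 9.78
eef_pos: [504.9, -156.0, 239.0]
tcp_rot: [-3.141, -0.0, 1.571]
contact_force: [-0.0, 0.2, 0.5]
opening: 0.997
grasp_force: 0.0
```

The three strokes are done. Next I'll go above the cap, pre-twisting counter-clockwise by 100° to leave room for the clockwise turn.

Emit:
carry_out([
  {"dp": [40,40,0],"yaw": -10},
  {"dp": [80,80,0],"yaw": -20},
  {"dp": [115,115,0],"yaw": -30},
  {"dp": [130,126,0],"yaw": -40},
  {"dp": [130,126,0],"yaw": -50},
  {"dp": [130,126,0],"yaw": -60},
  {"dp": [130,126,0],"yaw": -70},
  {"dp": [130,126,0],"yaw": -80},
  {"dp": [130,126,0],"yaw": -90},
  {"dp": [130,126,0],"yaw": -100},
  {"dp": [130,126,0],"yaw": -100},
  {"dp": [130,126,0],"yaw": -100},
])

```text
clock: 11.28
eef_pos: [631.0, -26.0, 239.2]
tcp_rot: [3.142, -0.0, -2.971]
contact_force: [-1.0, 0.3, -0.1]
opening: 1.001
grasp_force: 0.0
```

```bash
python3 - <<'E'
from h import *
s=r.sense();print(s['eef_pos'],s['tcp_rot'],s['opening'],s['qpos'])
w=cam('wrist');W=r.grab_frame('wrist')[:,:,::-1]
print(proj(w,(631,-26,181)))
S=r.grab_frame('side')[140:330,250:430,::-1];cv2.imwrite('pics/p5.png',np.hstack([cv2.resize(W,(400,300)),cv2.resize(S,(300,300))]))
E
```

```text
[630.99392832 -26.00250626 239.23015173] [ 3.14158983e+00 -8.17471591e-05 -2.97092078e+00] 1.0007208902942393 [-4.35529409e-02  3.63140628e-01  1.61867348e+00 -1.59520118e-05
  1.15985902e+00 -1.78501476e+00]
[317.34306047 259.88235732]
```

View pics/p5.png

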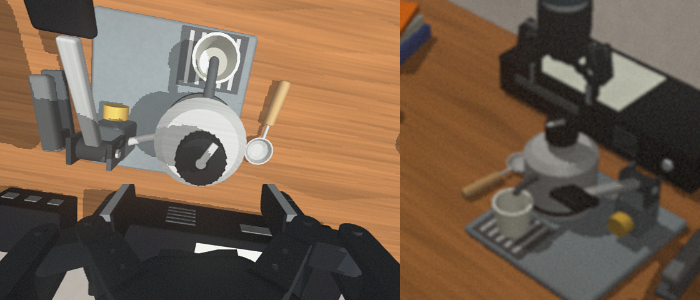

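The wrist view shows the cap at about (320,251) and the lever back up. I'll turn that into a correction.

```bash
python3 - <<'E'
from h import *
w=cam('wrist');W=r.grab_frame('wrist')
m=((W.max(2)<70)*255).astype(np.uint8);m[:200]=0;m[298:]=0;m[:,:270]=0;m[:,372:]=0
n,l,st,c=cv2.connectedComponentsWithStats(m);k=1+st[1:,4].argmax();print(st[k],c[k])
x,y,ww,hh=st[k][:4]
for z in(172,181):print(onz(w,(x+ww/2,y+hh/2),z),onz(w,c[k],z))
R=cv2.Rodrigues(np.array([0,0,0.]))[0];print(r.sense()['eef_pos'])
E
```

```text
[ 279  209   84   88 4529] [318.00353279 255.23161846]
[629.51149682 -23.92101534 172.        ] [631.3034032  -25.52164253 172.        ]
[626.29202743 -24.58712839 181.        ] [628.00403799 -26.11638833 181.        ]
[630.98916793 -25.99443913 239.24117651]
```

The cap is within 2 mm of the current axis. I'll descend and grip.

Emit:
carry_out([
  {"dp": [1,0,20],"yaw": 0},
  {"dp": [1,0,40],"yaw": 0},
  {"dp": [1,0,60],"yaw": 0},
  {"dp": [1,0,75],"yaw": 0},
  {"dp": [1,0,83],"yaw": 0},
  {"dp": [1,0,83],"yaw": 0},
  {"dp": [1,0,83],"yaw": 0},
])

```text
clock: 12.3
eef_pos: [630.5, -26.2, 157.0]
tcp_rot: [-3.141, 0.001, -2.967]
contact_force: [-0.6, 0.2, 0.8]
opening: 1.001
grasp_force: 0.0
```

Emit:
carry_out([
  {"dp": [0,0,0],"yaw": 0},
  {"dp": [0,0,0],"yaw": 0},
  {"dp": [0,0,0],"yaw": 0},
  {"dp": [0,0,0],"yaw": 0},
  {"dp": [0,0,0],"yaw": 0},
  {"dp": [0,0,0],"yaw": 0},
  {"dp": [0,0,0],"yaw": 0},
  {"dp": [0,0,0],"yaw": 0},
], fingers=-1, grip_force=30)

```text
clock: 13.3
eef_pos: [630.0, -24.2, 157.6]
tcp_rot: [3.139, 0.001, -2.967]
contact_force: [-4.7, 10.4, 9.5]
opening: 0.576
grasp_force: 30.3
```

```bash
python3 - <<'E'
from h import *
s=r.sense();print(s)
E
```

```text
{'clock': 13.3, 'qpos': array([-0.04232119,  0.44503173,  1.6918071 ,  0.00355769,  1.00450314,
       -1.78922581]), 'qvel': array([-0.00080466, -0.00201018,  0.00150675,  0.00022804,  0.00102848,
        0.00046185]), 'joint_efforts': array([-6.12716094e+00, -5.80126977e+01, -3.00388384e+01, -2.68086880e+00,
       -1.51597448e+00,  1.55252335e-02]), 'eef_pos': array([630.01639411, -24.17185298, 157.60000381]), 'tcp_rot': array([ 3.13871491e+00,  8.92616330e-04, -2.96739400e+00]), 'contact_force': array([-4.73582563, 10.39048599,  9.48229913]), 'wrist_torque': array([1.61322217, 0.72541689, 0.04108367]), 'grasp_force': 30.331160724163055, 'opening': 0.5760181828242903}
```

It's gripping at 49 mm, which matches the cap. I'll relieve the side load by 2 mm and turn clockwise 100°.

Emit:
carry_out([
  {"dp": [0,1,-1],"yaw": 0},
  {"dp": [0,2,-1],"yaw": 0},
  {"dp": [0,2,-1],"yaw": 0},
  {"dp": [0,2,-0.8],"yaw": 10},
  {"dp": [0,2,-0.7],"yaw": 20},
  {"dp": [0,2,-0.5],"yaw": 30},
  {"dp": [0,2,-0.3],"yaw": 40},
  {"dp": [0,2,-0.2],"yaw": 50},
  {"dp": [0,2,0],"yaw": 60},
  {"dp": [0,2,0.2],"yaw": 70},
  {"dp": [0,2,0.3],"yaw": 80},
  {"dp": [0,2,0.5],"yaw": 90},
])

```text
clock: 14.8
eef_pos: [631.2, -22.2, 156.4]
tcp_rot: [3.138, -0.003, 1.739]
contact_force: [2.9, 12.6, 2.6]
opening: 0.576
grasp_force: 31.4
```

```bash
python3 - <<'E'
from h import *
s=r.sense();print(s['contact_force'],s['wrist_torque'],s['tcp_rot'],s['eef_pos'],s['qpos'][5],s['opening'])
E
```

```text
[ 2.93451434 12.63436214  2.60035264] [ 1.98625251 -0.57036103  0.06626689] [ 3.1379337e+00 -2.6104462e-03  1.7391328e+00] [631.16959328 -22.16591998 156.35933639] -0.20968601035872844 0.5760853917341412
```

Torque is 0.066 N m, which is thread friction only, so it's turning and not yet home. I'll recentre and continue.

Emit:
carry_out([
  {"dp": [1,0,0],"yaw": 0},
  {"dp": [2,0,0.2],"yaw": 10},
  {"dp": [2,0,0.3],"yaw": 20},
  {"dp": [2,0,0.4],"yaw": 25},
  {"dp": [2,0,0.4],"yaw": 25},
])

```text
clock: 15.42
eef_pos: [631.9, -22.0, 156.1]
tcp_rot: [3.137, -0.002, 1.307]
contact_force: [8.1, 3.9, -0.2]
opening: 0.574
grasp_force: 31.2
```

```bash
cat > st.py <<'E'
from h import *
s=r.sense();print(s['contact_force'].round(1),s['wrist_torque'].round(3),s['tcp_rot'].round(3),s['eef_pos'].round(1),s['qpos'][5].round(3),s['opening'].round(3),s['clock'])
E
python3 st.py
```

```text
Traceback (most recent call last):
  File "st.py", line 2, in <module>
    s=r.sense();print(s['contact_force'].round(1),s['wrist_torque'].round(3),s['tcp_rot'].round(3),s['eef_pos'].round(1),s['qpos'][5].round(3),s['opening'].round(3),s['clock'])
                                                                                                                                               ^^^^^^^^^^^^^^^^^^
AttributeError: 'float' object has no attribute 'round'
```

Emit:
carry_out([
  {"dp": [0,1,0.1],"yaw": 5},
  {"dp": [0,1,0.2],"yaw": 10},
  {"dp": [0,1,0.2],"yaw": 10},
])

```text
clock: 15.8
eef_pos: [632.2, -22.1, 155.8]
tcp_rot: [3.138, -0.002, 1.133]
contact_force: [5.2, 5.1, 0.2]
opening: 0.578
grasp_force: 31.3
```

```bash
sed -i "s/s\['opening'\].round(3)/s['opening']/" st.py; python3 st.py
```

```text
[5.2 5.1 0.2] [ 0.75  -0.708 -0.08 ] [ 3.138e+00 -2.000e-03  1.133e+00] [632.2 -22.1 155.8] 0.4 0.5781449511227867 15.8
```

Emit:
carry_out([
  {"dp": [0,0,0.1],"yaw": 5},
  {"dp": [0,0,0.2],"yaw": 10},
  {"dp": [0,0,0.2],"yaw": 10},
])

```text
clock: 16.18
eef_pos: [632.5, -22.2, 155.7]
tcp_rot: [3.138, -0.003, 0.958]
contact_force: [5.4, 4.5, 0.7]
opening: 0.573
grasp_force: 31.3
```

```bash
python3 st.py
```

```text
[5.4 4.5 0.7] [ 0.668 -0.791 -0.051] [ 3.138e+00 -3.000e-03  9.580e-01] [632.5 -22.2 155.7] 0.574 0.5732312459333273 16.175
```

Emit:
carry_out([
  {"dp": [0,0,0.1],"yaw": 5},
  {"dp": [0,0,0.2],"yaw": 10},
  {"dp": [0,0,0.2],"yaw": 10},
])

```text
clock: 16.55
eef_pos: [632.7, -22.4, 155.5]
tcp_rot: [3.138, -0.004, 0.784]
contact_force: [6.3, 3.4, 0.2]
opening: 0.576
grasp_force: 31.3
```

```bash
python3 st.py
```

```text
[6.3 3.4 0.2] [ 0.574 -0.953 -0.072] [ 3.138 -0.004  0.784] [632.7 -22.4 155.5] 0.749 0.5757261835611814 16.55
```

Emit:
carry_out([
  {"dp": [0,0,0.1],"yaw": 5},
  {"dp": [0,0,0.2],"yaw": 10},
  {"dp": [0,0,0.2],"yaw": 10},
])

```text
clock: 16.92
eef_pos: [632.9, -22.6, 155.4]
tcp_rot: [3.138, -0.004, 0.61]
contact_force: [7.0, 2.8, 0.1]
opening: 0.575
grasp_force: 31.2
```

```bash
python3 st.py
```

```text
[7.  2.8 0.1] [ 0.418 -1.078  0.275] [ 3.138 -0.004  0.61 ] [632.9 -22.6 155.4] 0.923 0.5747035928719514 16.925
```

Emit:
carry_out([
  {"dp": [0,0,0.1],"yaw": 5},
  {"dp": [0,0,0.1],"yaw": 5},
])

```text
clock: 17.18
eef_pos: [632.2, -23.1, 155.3]
tcp_rot: [3.139, -0.003, 0.525]
contact_force: [5.8, -1.2, 2.1]
opening: 0.578
grasp_force: 31.4
```

```bash
python3 st.py; python3 -c "
from h import *
cv2.imwrite('pics/p6.png',r.grab_frame('wrist')[:,:,::-1])"
```

```text
[ 5.8 -1.2  2.1] [-0.224 -0.839  0.88 ] [ 3.139e+00 -3.000e-03  5.250e-01] [632.2 -23.1 155.3] 1.008 0.5784529161535805 17.175
```

View pics/p6.png

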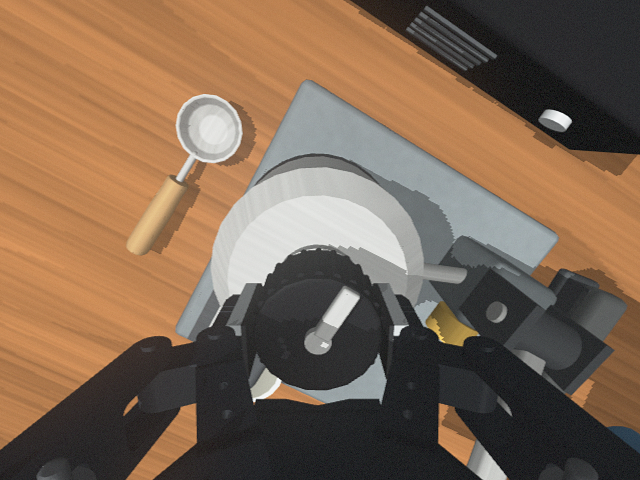

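Torque jumped from about 0.07 to 0.88 N m after about 2.7 rad, so the cap is bottomed. The rib runs from (318,340) to (350,292) in the wrist view. I'll hold against the stop briefly.

Emit:
carry_out([
  {"dp": [0,0,0],"yaw": 2},
  {"dp": [0,0,0],"yaw": 2},
  {"dp": [0,0,0],"yaw": 2},
])

```text
clock: 17.6
eef_pos: [631.6, -23.4, 155.2]
tcp_rot: [3.139, -0.002, 0.491]
contact_force: [4.4, -4.1, 4.4]
opening: 0.578
grasp_force: 31.6
```

```bash
python3 st.py; cat > rib.py <<'E'
from h import *
w=cam('wrist');W=r.grab_frame('wrist');K,R,t=w
hh=cv2.cvtColor(W,cv2.COLOR_RGB2GRAY);m=(hh>120).astype(np.uint8);m[:282]=0;m[365:]=0;m[:,:268]=0;m[:,368:]=0
n,l,st,c=cv2.connectedComponentsWithStats(m);k=1+st[1:,4].argmax();print(st[k],c[k])
ys,xs=np.where(l==k);P=np.array([onz(w,(x,y),180)[:2] for x,y in zip(xs,ys)])
v=cv2.fitLine(P.astype(np.float32),cv2.DIST_L2,0,.01,.01).ravel();print('rib world angle',np.arctan2(v[1],v[0]),v[2:])
E
python3 rib.py
```

```text
[ 4.4 -4.1  4.4] [-0.608 -0.604  0.992] [ 3.139e+00 -2.000e-03  4.910e-01] [631.6 -23.4 155.2] 1.042 0.5780356238720284 17.6
[ 305  284   54   69 1454] [330.58596974 320.18431912]
rib world angle 0.0025115414 [640.5304   -23.905403]
```

The rib lies along the brewer's x axis (0.003 rad) against the stop, so the cap is fully home. Next I'll back off a quarter turn.

Emit:
carry_out([
  {"dp": [0,0,-0.2],"yaw": -10},
  {"dp": [0,0,-0.3],"yaw": -20},
  {"dp": [0,0,-0.5],"yaw": -30},
  {"dp": [0,0,-0.7],"yaw": -40},
  {"dp": [0,0,-0.8],"yaw": -50},
  {"dp": [0,0,-1],"yaw": -60},
  {"dp": [0,0,-1.2],"yaw": -70},
  {"dp": [0,0,-1.3],"yaw": -80},
  {"dp": [0,0,-1.5],"yaw": -88},
  {"dp": [0,0,-1.5],"yaw": -92},
  {"dp": [0,0,-1.5],"yaw": -92},
  {"dp": [0,0,-1.5],"yaw": -92},
])

```text
clock: 19.15
eef_pos: [631.4, -23.4, 156.7]
tcp_rot: [3.14, 0.002, 2.095]
contact_force: [4.4, -2.9, 4.7]
opening: 0.574
grasp_force: 31.6
```

```bash
python3 st.py;python3 rib.py; python3 -c "
from h import *
A=r.grab_frame('scene')[:,:,::-1];W=r.grab_frame('wrist')[:,:,::-1]
cv2.imwrite('pics/p7.png',np.hstack([cv2.resize(i,(400,300)) for i in(A,W)]))"
```

```text
[ 4.4 -2.9  4.7] [-0.616 -0.602  0.074] [3.140e+00 2.000e-03 2.095e+00] [631.4 -23.4 156.7] -0.563 0.5736105502808306 19.15
[ 304  285   56   69 1479] [330.55375254 321.65787694]
rib world angle 1.562362 [631.8375   -15.395579]
```

View pics/p7.png

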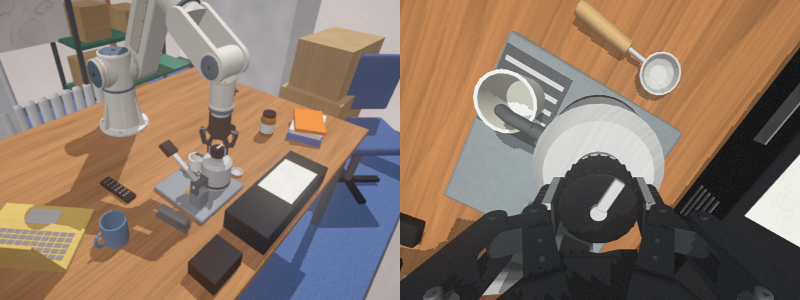

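The rib turned from 0.00 to 1.56 rad and the grip is steady at about 31 N. The lever is up, and the cup and other things are in place. Handing in.

```bash
python3 -c "
from rig import r
print(r.sign_off())"
```

```text
the job is handed in; nothing more can be done
None
```

The job is handed in, though the hand-in returned no verdict: three full pump strokes, the cap screwed fully home and then backed off 1.56 rad, still gripped at about 31 N, with the lever up and nothing seen out of place.

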